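# Tighten the slicer's wing nut with a fingertip

## Robot

A 6-joint arm with a two-finger parallel gripper is mounted at the origin on the work surface. World frame = base frame: x ahead of the robot, y to its left, z up, the work surface at z = 0. Lengths are in mm, angles in rad, forces in N, time in s.
With the tool pointing down it reaches from about 350 to 975 mm from the base axis. Payload 7.1 kg.
Tool frame: the origin (TCP) lies between the finger pads; the fingertips stand 14 mm ahead of it and the grasp point (between the pads) lies 5 mm behind it; z points along the fingers, y is the direction in which the jaws open and shut (so a half turn about z gives the same grasp; the last joint's range is limited). The gripper opens to 88 mm and grips with 3 to 60 N. Pads are 20 mm wide; open, the fingers measure 115 mm over their backs; the gripper's body (75 mm by 178 mm) begins 61 mm behind the grasp point.
Start: joints at [-1.31, 0.423, 1.63, -0, 1.089, -0.019], TCP at [172.621, -600.672, 236.675] pointing down, gripper open.
Joint ranges: [-3, 3], [-0.9, 2.11], [0.09, 2.58], [-1.31, 4.45], [0.11, 2.69], [-2.54, 2.54]. Speed limits (rad/s): [2.39, 2.39, 3.01, 3.14, 3.14, 3.14].

## Interface

Orientations are given as a rotation vector (axis times angle).
In Python, from workcell import get_obs, get_image, calibration, close_job, regions_of, place_of gives the robot as it stands.
- The arm moves only by the tool move_arm, never from a script. Its argument "deltas" is a list of rows, each a list of 5 numbers: the closure in counts, from 0 (fully open) to 255 (shut), then the shift along the tool's x, y, z in m, then the turn about the tool's z in rad. In form: [[grip, x, y, z, roll], ...]. A call has 1 to 5 rows; each row is the pose to reach, as a shift and turn from the pose commanded when the call began, along the tool's axes at that moment; what a row does not reach only later rows make up. A row lasts 1/12 s, in which the tool goes at most 41.7 mm and 7.16 degrees, less where a joint would pass 70% of its speed; a pose out of reach is approached as far as the arm can. A call with a gripper value outside its range is refused whole. The fingers move at their own pace and stop on an object; the grip force is fixed at half the most. Time passes only in rows, so rows that repeat a pose let the fingers close. It gives the time, the measured TCP pose, the force and the opening at its end, in the units of the state.
- get_obs(): the state, without advancing time (a new reading comes with each control period).
- get_image(name): name is "scene" or "side" or "wrist"; returns the picture (384x512x3 uint8, blue, green, red); there is no depth.
- calibration(name): a dict with "intrinsics" (3x3 intrinsics, pixels), "world_to_cam" (4x4, takes a point from world to camera coordinates); the wrist camera has in their place "hand_eye" (4x4, takes a point from camera to tool coordinates, whose origin is the TCP and whose axes are the flange's). Camera axes: x right, y down, z forward; pixel columns grow to the right and rows downward; lengths in mm; the calibration is good to about 2 mm. The wrist camera is an equidistant fisheye: a pixel r from the principal point sees the ray r / f radians off the axis. A picture is of the moment at which its call begins: read the wrist's pose just before it. calibration takes no time and is no camera call.
- close_job(): hands the job in, once; it reports no verdict.
Trained networks look in the newest picture that a camera, given by its name, has taken for a name from the list of things; names that differ only in an ending like _2 or _b are one class to them, and where a whole thing is asked for, a point or a joint stands for the part that bears it (a point fixed in the world has none). Each returns a list of dicts, best first, with "conf" (0 to 1); they miss things now and then, are a little off and sometimes report something else, mostly with a low value. They report only what shows in the picture. A call takes as long as a camera call.
- regions_of(camera, name): "region" (384x512 bool, what is visible of it).
- place_of(camera, name): "location" ([x, y, z] in mm, in world coordinates, good to about 4 mm: a listed point, or the origin of a listed thing).
The state is a dict: "t": time; "qpos": joint angles; "qvel": joint speeds; "joint_torque": joint torques, N m; "ee_pos": TCP position; "orientation": TCP orientation; "ft_force": force on the tool from outside, world axes, zero at the start; "moment": the same for the moment, N m; "width": finger opening in mm.
Only numpy, scipy, OpenCV 4.12 (cv2) and the standard library are available. Lean on these libraries where they do the work, as an engineer would, in place of code of your own. Each camera call takes 0.05 s, during which the arm holds its last target.

## Task

The tomato slicer has been washed and its blade cassette put back, but the wing nut on top of the clamp bar is still loose. Push its wings round clockwise (seen from above) with a fingertip, in as many strokes as it takes, until the nut is fully home against its stop. Only push, on one side of the wings at a time: do not pinch or grip the nut between the fingers, and leave the cup, the jar and the spoon where they are.

Things in the scene. Friction and masses are not known exactly. Their poses are not given: they have to be found in the camera images.
- wing_nut (a joint): angle of the brass wing nut, rad: 0 = fully home at a hard stop (wings then lie along the clamp bar); positive = loosened, counter-clockwise from above. Starts 0.8 to 1.35 turns loose (5.2 to 8.4). Needs about 0.05 N m (2 N at a wing), stays where it is left, does not coast, nor rise or sink as it turns. Pressing both flat faces at once (over 1 N each) counts as pinching
- nut (a point): point on the wing nut's vertical axis, 22 mm above the clamp bar's top, 117 mm above the table. z up; x, y turn with the nut: x along its two wings (to +x and -x), y square to their flat faces. Brass, 72 mm end to end, 7 mm thick; each wing an upright disc of 14 mm radius centred 22 mm from the axis, joined by a 16 mm high web; they reach from 14 mm below to 16 mm above this point
- slicer: low aluminium bench slicer, fixed, 170 mm (its x) by 360 mm (its y), origin on the table straight below the nut's axis. A steel clamp bar 150 x 26 mm lies along its x over the middle, top at 95 mm (4 mm bolt heads near its ends). The rest is lower: trough walls 67 mm, white pusher 84 mm at y = +130 mm with a handle out to +178 mm
- cup: steel beaker, 80 mm across the rim, 100 mm high, loose, stands beside the slicer; origin at the centre of its underside. Bystander
- jar: closed glass jar, 56 mm across, 75 mm high, loose, beside the slicer; origin at the centre of its underside. Bystander
- spoon: spoon with wooden handle, 190 mm long, lying loose on the table on the robot's side of the slicer; origin under its middle, x along it. Bystander

How it is judged (in metres and radians):
At the end, for the whole second after the job is handed in: The wing nut is home against its stop (within 0.14 rad, 8 degrees) and at rest; cup, jar and spoon are within 25 mm of where they started (value of joint wing_nut below 0.14 rad and velocity of joint wing_nut between -0.05 and 0.05 rad/s and distance of each of cup, jar, spoon from where it was at the start of the episode below 0.025 m); the robot touches nothing.
It fails at once if the wing nut is pinched or gripped: the fingers press on both faces of its wings at once (over 1 N on each) ((contact force between the fingers and wing_nut_c3 above 1 N or contact force between the fingers and wing_nut_c4 above 1 N or contact force between the fingers and wing_nut_c5 above 1 N) and (contact force between the fingers and wing_nut_c6 above 1 N or contact force between the fingers and wing_nut_c7 above 1 N or contact force between the fingers and wing_nut_c8 above 1 N)).
It fails at once if the cup, the jar or the spoon is moved by more than 25 mm, lifted or tipped over (distance of any of cup, jar, spoon from where it was at the start of the episode above 0.025 m or angle between any of cup, jar's own z axis and vertical above 0.5 rad).
It also fails if it takes over 58 s, if anything falls off the work surface, if the arm or the gripper's body presses on something with over 40 N, if the wrist force passes 120 N, or if a joint passes its speed limit or range.

## Working session

There is one attempt and no reset: what is moved stays moved. The work goes in short steps, Python scripts to look and compute and a tool call to move; the robot and the scene stay as the last step left them, time stands still between calls to the robot, and variables do not carry over. Pictures are saved under pics/ and viewed, and the job is handed in when it is done.

Besides the shell and the picture viewer there is one more tool, called as name(argument=value, ...) on one line, values as JSON. move_arm: Moves the arm, as the interface text tells. Its arguments: {"type":"object","properties":{"deltas":{"type":"array","items":{"type":"array","items":{"type":"number"}}}},"required":["deltas"]}

```bash
mkdir -p pics; ls; python3 - <<'E'
from workcell import *
import cv2,numpy as np
o=get_obs();print({k:np.round(v,3).tolist() for k,v in o.items()})
for n in("scene","side","wrist"):
    cv2.imwrite(f"pics/{n}0.png",get_image(n))
    c=calibration(n);print(n,{k:np.round(v,3).tolist() for k,v in c.items()})
for n in("scene","side"):
    for t in("nut","slicer","cup","jar","spoon"):
        r=place_of(n,t);print(n,t,[(round(d["conf"],2),np.round(d["location"],1).tolist()) for d in r[:2]])
E
```

```text
pics
{'t': 0.0, 'qpos': [-1.31, 0.424, 1.631, -0.0, 1.089, -0.019], 'qvel': [-0.001, 0.003, -0.001, 0.002, 0.0, -0.001], 'joint_torque': [0.0, -54.463, -27.367, 0.064, 0.023, -0.0], 'ee_pos': [172.48, -600.192, 235.918], 'orientation': [-3.109, -0.438, 0.0], 'ft_force': [-0.346, -0.584, 0.124], 'moment': [0.007, -0.001, 0.053], 'width': 87.468}
scene {'intrinsics': [[395.889, 0.0, 257.197], [0.0, 395.889, 192.304], [0.0, 0.0, 1.0]], 'world_to_cam': [[-0.548, 0.837, 0.002, 281.792], [0.64, 0.42, -0.643, -326.078], [-0.539, -0.351, -0.766, 1126.172], [0.0, 0.0, 0.0, 1.0]]}
side {'intrinsics': [[373.547, 0.0, 265.001], [0.0, 373.547, 195.969], [0.0, 0.0, 1.0]], 'world_to_cam': [[-0.815, -0.58, 0.018, 506.067], [-0.341, 0.453, -0.824, 256.938], [0.469, -0.678, -0.566, 556.649], [0.0, 0.0, 0.0, 1.0]]}
wrist {'intrinsics': [[297.319, 0.0, 255.665], [0.0, 297.319, 193.023], [0.0, 0.0, 1.0]], 'hand_eye': [[0.001, -0.96, -0.281, 78.185], [1.0, 0.001, 0.0, -0.681], [0.0, -0.281, 0.96, -148.217], [0.0, 0.0, 0.0, 1.0]]}
scene nut [(0.86, [546.1, -116.2, 119.4])]
scene slicer [(0.8, [550.1, -119.0, -2.6])]
scene cup [(0.9, [656.7, 79.8, -1.1])]
scene jar []
scene spoon [(0.85, [420.7, -222.0, 4.6])]
side nut [(0.65, [544.2, -117.8, 121.2])]
side slicer [(0.86, [545.0, -116.7, -2.1])]
side cup [(0.84, [652.1, 74.6, -1.1])]
side jar [(0.83, [736.6, -113.8, 1.8])]
side spoon [(0.9, [416.5, -219.2, 3.7])]
```

View pics/scene0.png

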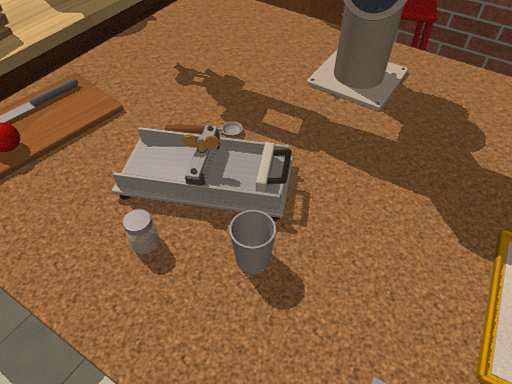

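View pics/side0.png

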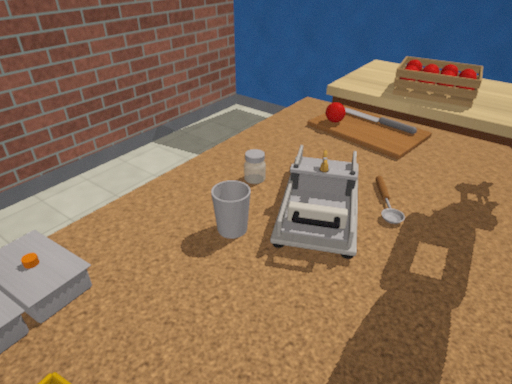

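View pics/wrist0.png

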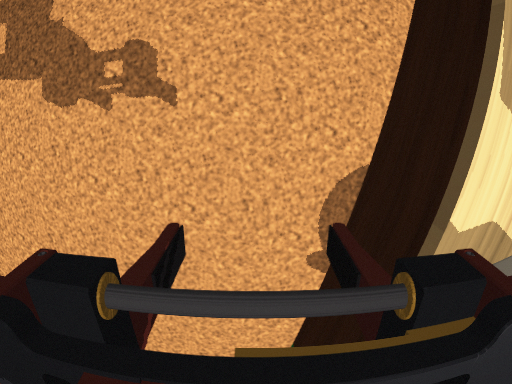

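```bash
python3 - <<'E'
from workcell import *
import cv2,numpy as np
def proj(n,P):
    c=calibration(n);T=c["world_to_cam"];K=c["intrinsics"]
    p=T[:3,:3]@np.array(P,float)+T[:3,3];q=K@p;return q[:2]/q[2]
for n in("scene","side"):
    im=cv2.imread(f"pics/{n}0.png")
    print(n,[np.round(proj(n,[545,-117,z])) for z in(0,95,117)],[np.round(proj(n,[545+40*np.cos(a),-117+40*np.sin(a),117])).tolist() for a in np.radians([0,45,90,135])])
    u,v=proj(n,[545,-117,100]).astype(int)
    w,h=(80,60)
    c=im[v-h+10:v+h+10,u-w:u+w];cv2.imwrite(f"pics/{n}0z.png",cv2.resize(c,None,fx=5,fy=5,interpolation=cv2.INTER_CUBIC));print("crop org",u-w,v-h+10)
    # ring of axis marks
E
```

```text
scene [array([205., 180.]), array([201., 149.]), array([199., 141.])] [[186.0, 153.0], [202.0, 155.0], [216.0, 149.0], [219.0, 138.0]]
crop org 120 97
side [array([319., 204.]), array([324., 169.]), array([325., 161.])] [[309.0, 155.0], [307.0, 162.0], [316.0, 168.0], [330.0, 170.0]]
crop org 243 117
```

View pics/scene0z.png

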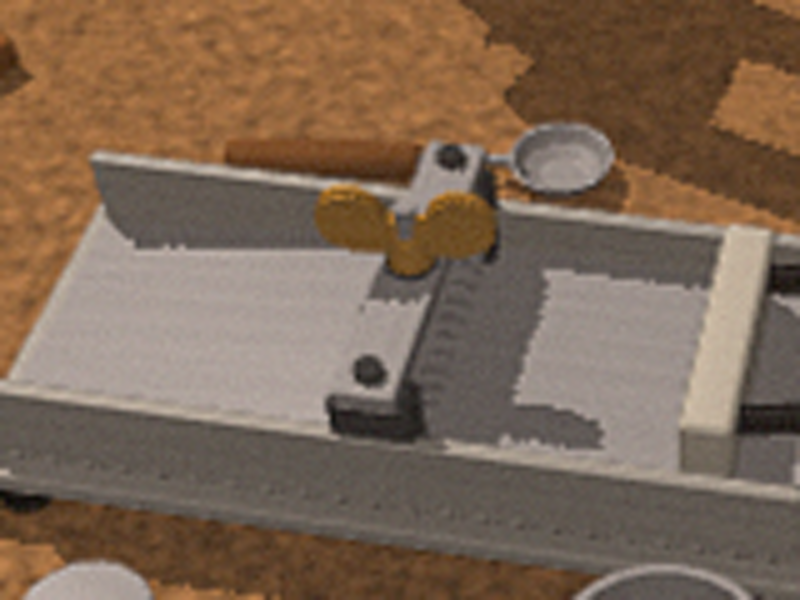

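View pics/side0z.png

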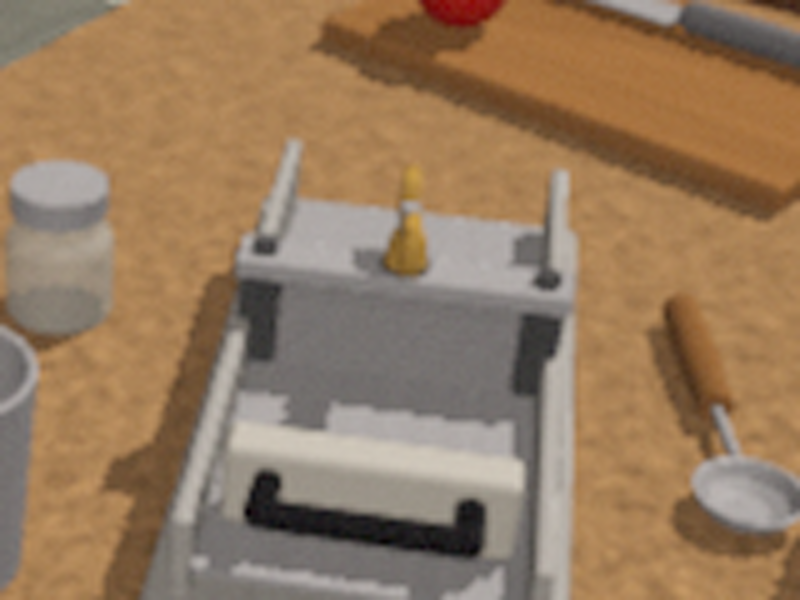

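```bash
python3 - <<'E'
from workcell import *
import numpy as np
def bp(n,uv,z):
    c=calibration(n);T=c["world_to_cam"];K=c["intrinsics"]
    d=T[:3,:3].T@np.linalg.solve(K,[*uv,1]);o=-T[:3,:3].T@T[:3,3];return (o+d*(z-o[2])/d[2])
for n,org,ws,bs in(("scene",(120,97),[(355,218),(458,226)],[(452,158),(369,371)]),("side",(243,117),[],[(548,280),(265,245)])):
  for L,z in((ws,118),(bs,99)):
    if not L:continue
    p=[bp(n,(u/5+org[0]-.4,v/5+org[1]-.4),z) for u,v in L]
    d=p[1]-p[0];print(n,z,np.round(p,1).tolist(),"mid",np.round((p[0]+p[1])/2,1),"len",np.linalg.norm(d).round(1),"ang",np.degrees(np.arctan2(d[1],d[0])).round(1))
E
```

```text
scene 118 [[554.0, -132.0, 118.0], [535.3, -95.1, 118.0]] mid [ 544.6 -113.5  118. ] len 41.3 ang 116.9
scene 99 [[487.8, -136.8, 99.0], [602.9, -88.0, 99.0]] mid [ 545.3 -112.4   99. ] len 125.1 ang 23.0
side 99 [[485.0, -135.8, 99.0], [600.4, -86.7, 99.0]] mid [ 542.7 -111.2   99. ] len 125.5 ang 23.1
```

move_arm(deltas=[[255, 0.452, -0.366, 0, 0], [255, 0.452, -0.366, 0, 0], [255, 0.452, -0.366, 0, 0], [255, 0.452, -0.366, 0, 0], [255, 0.452, -0.366, 0, 0]])

```text
t: 1.07
ee_pos: [292.7, -428.4, 236.8]
orientation: [3.111, 0.437, 0.0]
ft_force: [0.3, 0.2, -0.7]
width: 58.0
```

move_arm(deltas=[[255, 0.29, -0.235, 0, 0], [255, 0.29, -0.235, 0, 0], [255, 0.29, -0.235, 0, 0], [255, 0.29, -0.235, 0, 0], [255, 0.29, -0.235, 0, 0]])

```text
t: 1.48
ee_pos: [412.2, -257.4, 237.0]
orientation: [3.11, 0.438, 0.001]
ft_force: [0.8, -0.5, 0.5]
width: 24.3
```

move_arm(deltas=[[255, 0.128, -0.104, 0, 0], [255, 0.128, -0.104, 0, 0], [255, 0.128, -0.104, 0, 0], [255, 0.128, -0.104, 0, 0], [255, 0.128, -0.104, 0, 0]])

```text
t: 1.9
ee_pos: [509.2, -119.1, 237.1]
orientation: [-3.109, -0.446, -0.004]
ft_force: [1.0, -0.5, 1.2]
width: 0.4
```

```bash
cat > h.py <<'E'
from workcell import *
import cv2,numpy as np
from scipy.spatial.transform import Rotation as R
def look(tag):
    o=get_obs();im=get_image("wrist");cv2.imwrite(f"pics/{tag}.png",im)
    Rm=R.from_rotvec(o["orientation"]).as_matrix();return o,Rm,np.array(o["ee_pos"]),im
def bpw(uv,z,Rm,t):
    c=calibration("wrist");K=c["intrinsics"];H=c["hand_eye"]
    d=np.array([(uv[0]-K[0,2]),(uv[1]-K[1,2])]);r=np.hypot(*d);th=r/K[0,0]
    v=np.r_[d/max(r,1e-9)*np.sin(th),np.cos(th)]
    dw=Rm@H[:3,:3]@v;ow=Rm@H[:3,3]+t
    return ow+dw*(z-ow[2])/dw[2]
E
python3 - <<'E'
from h import *
o,Rm,t,im=look("w1");print(np.round(t,1),o["width"],np.round(Rm,3).tolist(),o["qpos"])
for n in("wrist",):
    print([(d["conf"],np.round(d["location"],1)) for d in place_of(n,"nut")])
E
```

```text
[ 509.2 -119.1  237.1] 0.4314659742426529 [[0.96, 0.281, 0.003], [0.281, -0.96, 0.001], [0.003, -0.0, -1.0]] [-0.25348787  0.27209465  1.85539807  0.00188739  1.0116772   1.03165805]
[(0.92, array([ 546.2, -115.4,  116.4]))]
```

View pics/w1.png

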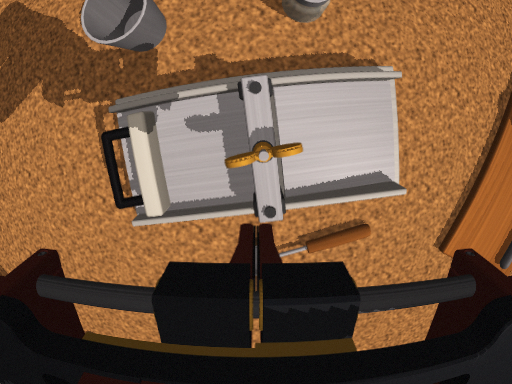

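```bash
python3 - <<'E'
from h import *
o=get_obs();Rm=R.from_rotvec(o["orientation"]).as_matrix();t=np.array(o["ee_pos"])
for a,b,z in(((227,161),(301,149),121),((254,88),(269,212),99)):
    p,q=bpw(a,z,Rm,t),bpw(b,z,Rm,t);d=q-p;print(np.round([p,q,(p+q)/2],1).tolist(),np.linalg.norm(d).round(1),np.degrees(np.arctan2(d[1],d[0])).round(1))
print(bpw((263,154),117,Rm,t).round(1))
im=cv2.imread("pics/w1.png");cv2.imwrite("pics/w1z.png",cv2.resize(im[90:220,200:330],None,fx=4.5,fy=4.5,interpolation=2))
E
```

```text
[[528.5, -88.5, 121.0], [557.9, -149.3, 121.0], [543.2, -118.9, 121.0]] 67.6 -64.2
[[599.4, -93.1, 99.0], [485.1, -142.4, 99.0], [542.2, -117.7, 99.0]] 124.4 -156.7
[ 543.1 -118.1  117. ]
```

View pics/w1z.png

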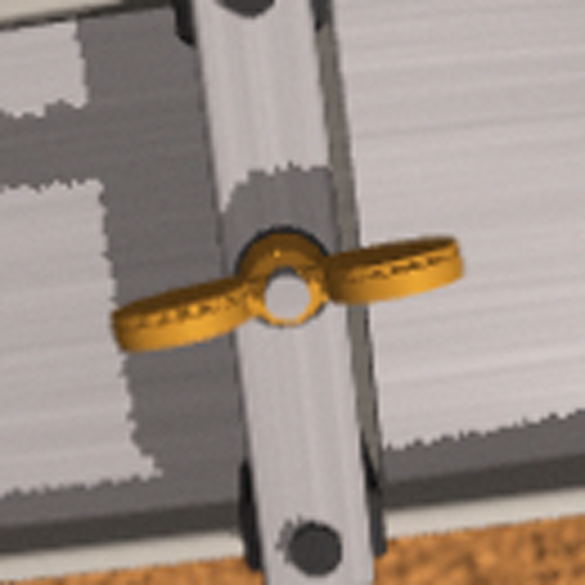

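```bash
python3 - <<'E'
from h import *
o=get_obs();print(o["t"],o["ee_pos"],o["orientation"],o["ft_force"])
E
```

```text
2.0 [ 506.16343652 -122.61074669  236.59891481] [ 3.10998138e+00  4.43499345e-01 -3.69605794e-04] [-0.16696236 -0.0558849  -0.55579161]
```

```bash
python3 - <<'E'
from h import *
o,Rm,t,im=look("w2");print(t.round(1))
print([(d["conf"],np.round(d["location"],1)) for d in place_of("wrist","nut")])
cv2.imwrite("pics/w2z.png",cv2.resize(im[70:230,180:340],None,fx=3.75,fy=3.75,interpolation=2))
E
```

```text
[ 506.2 -122.6  236.6]
[(0.64, array([ 547.8, -117.5,  118.8]))]
```

View pics/w2z.png

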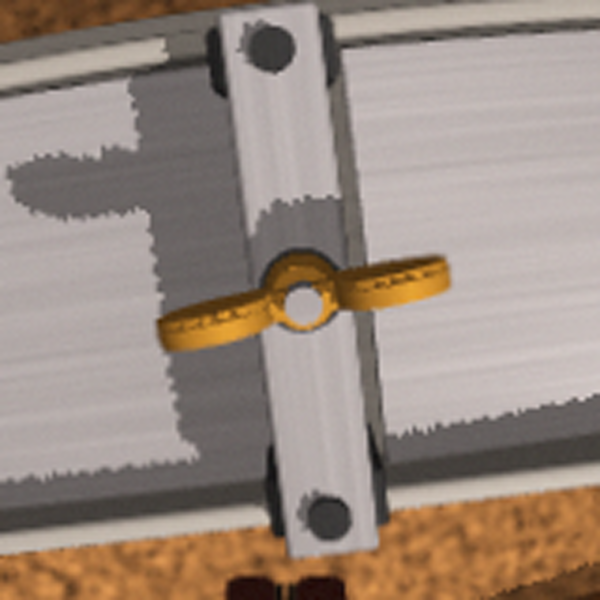

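move_arm(deltas=[[255, 0.034, 0.001, 0, 0], [255, 0.068, 0.002, 0, 0], [255, 0.068, 0.002, 0.03, 0], [255, 0.068, 0.002, 0.06, 0], [255, 0.068, 0.002, 0.08, 0]])

```text
t: 2.52
ee_pos: [570.2, -108.6, 154.6]
orientation: [-3.111, -0.435, 0.003]
ft_force: [-0.5, -1.0, -0.2]
width: 0.5
```

```bash
python3 - <<'E'
from h import *
look("w3a");look("w3b");o,Rm,t,im=look("w3");print(t.round(1),o["ft_force"])
cv2.imwrite("pics/w3z.png",cv2.resize(im[100:300,150:350],None,fx=3,fy=3,interpolation=2))
E
```

```text
[ 568.4 -108.2  153.4] [-0.29623034 -0.75109693 -0.61329027]
```

View pics/w3z.png

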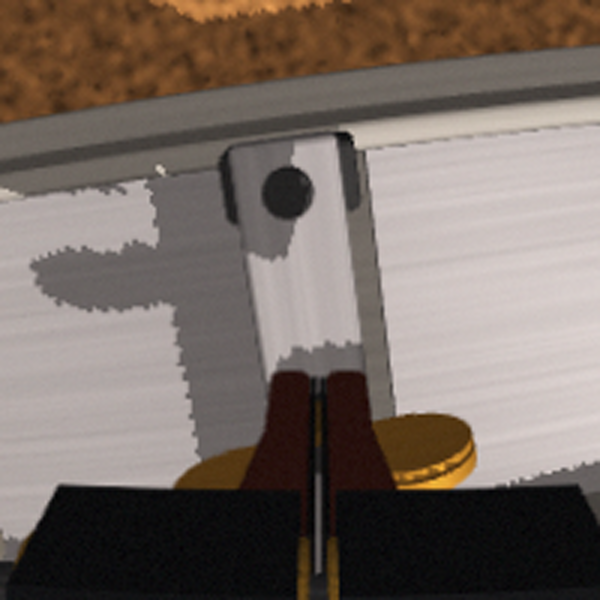

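move_arm(deltas=[[255, 0.003, 0, 0.01, 0], [255, 0.003, 0, 0.02, 0], [255, 0.003, 0, 0.033, 0], [255, 0.003, 0, 0.033, 0]])

```text
t: 3.0
ee_pos: [573.2, -106.1, 121.7]
orientation: [-3.11, -0.438, 0.004]
ft_force: [-0.7, -0.2, -0.2]
width: 0.4
```

```bash
python3 - <<'E'
from h import *
o=get_obs();print(o["ee_pos"])
o,Rm,t,im=look("w4");print(get_obs()["ee_pos"],get_obs()["ft_force"])
# plan: circle about c, start theta0=20, tool axes heading 16
c=np.array([543.5,-117]);
tx=np.array([.9613,.2756]);ty=np.array([.2756,-.9613])
pos=lambda th:c+30*np.array([np.cos(np.radians(th)),np.sin(np.radians(th))])
s=20
for k in range(13):
    row=[]
    for i in range(1,6):
        d=pos(s-8*i)-pos(s);row.append([255,round(d@tx/1000,4),round(d@ty/1000,4),0,0])
    print(s,row);s-=40
E
```

```text
[ 573.22156356 -106.10551057  121.70228097]
[ 573.51942439 -106.08572542  122.50449099] [-0.04039066  0.01997361 -0.40536205]
20 [[255, np.float64(0.0), np.float64(0.0042), 0, 0], [255, np.float64(-0.0006), np.float64(0.0083), 0, 0], [255, np.float64(-0.0017), np.float64(0.0124), 0, 0], [255, np.float64(-0.0034), np.float64(0.0162), 0, 0], [255, np.float64(-0.0057), np.float64(0.0197), 0, 0]]
-20 [[255, np.float64(-0.0027), np.float64(0.0032), 0, 0], [255, np.float64(-0.0058), np.float64(0.006), 0, 0], [255, np.float64(-0.0093), np.float64(0.0083), 0, 0], [255, np.float64(-0.013), np.float64(0.0102), 0, 0], [255, np.float64(-0.017), np.float64(0.0115), 0, 0]]
-60 [[255, np.float64(-0.0041), np.float64(0.0007), 0, 0], [255, np.float64(-0.0083), np.float64(0.0009), 0, 0], [255, np.float64(-0.0125), np.float64(0.0004), 0, 0], [255, np.float64(-0.0165), np.float64(-0.0006), 0, 0], [255, np.float64(-0.0204), np.float64(-0.0021), 0, 0]]
-100 [[255, np.float64(-0.0036), np.float64(-0.0021), 0, 0], [255, np.float64(-0.0069), np.float64(-0.0047), 0, 0], [255, np.float64(-0.0098), np.float64(-
[... 1898 characters left out ...]
0.0093), np.float64(0.0083), 0, 0], [255, np.float64(-0.013), np.float64(0.0102), 0, 0], [255, np.float64(-0.017), np.float64(0.0115), 0, 0]]
-420 [[255, np.float64(-0.0041), np.float64(0.0007), 0, 0], [255, np.float64(-0.0083), np.float64(0.0009), 0, 0], [255, np.float64(-0.0125), np.float64(0.0004), 0, 0], [255, np.float64(-0.0165), np.float64(-0.0006), 0, 0], [255, np.float64(-0.0204), np.float64(-0.0021), 0, 0]]
-460 [[255, np.float64(-0.0036), np.float64(-0.0021), 0, 0], [255, np.float64(-0.0069), np.float64(-0.0047), 0, 0], [255, np.float64(-0.0098), np.float64(-0.0077), 0, 0], [255, np.float64(-0.0123), np.float64(-0.0111), 0, 0], [255, np.float64(-0.0143), np.float64(-0.0148), 0, 0]]
```

move_arm(deltas=[[255, -0.001, 0.004, 0.001, 0], [255, -0.003, 0.008, 0.001, 0], [255, -0.004, 0.012, 0.001, 0], [255, -0.006, 0.016, 0.001, 0], [255, -0.008, 0.02, 0.001, 0]])

```text
t: 3.47
ee_pos: [572.5, -128.3, 123.0]
orientation: [3.111, 0.438, 0.001]
ft_force: [0.1, -0.2, -0.2]
width: 0.6
```

move_arm(deltas=[[255, -0.003, 0.003, 0, 0], [255, -0.006, 0.006, 0, 0], [255, -0.009, 0.008, 0, 0], [255, -0.013, 0.01, 0, 0], [255, -0.017, 0.0115, 0, 0]])

```text
t: 3.88
ee_pos: [559.5, -143.6, 122.9]
orientation: [3.111, 0.438, 0.002]
ft_force: [2.5, 1.5, -0.3]
width: 0.4
```

```bash
python3 - <<'E'
from h import *
o=get_obs();im=get_image("scene");print(o["t"],o["ee_pos"],o["ft_force"])
a=im[80:200,120:280]
o,Rm,t,w=look("w5");print(t,o["ft_force"])
cv2.imwrite("pics/s5.png",np.hstack([cv2.resize(a,(512,384),interpolation=2)[:, :400],w[:, 100:400]]))
E
```

```text
3.8833 [ 559.48934523 -143.58930504  122.9296304 ] [ 2.49562668  1.48956057 -0.25773538]
[ 558.62484959 -143.9895906   122.82498751] [0.98128002 0.21741148 1.78804108]
```

View pics/s5.png

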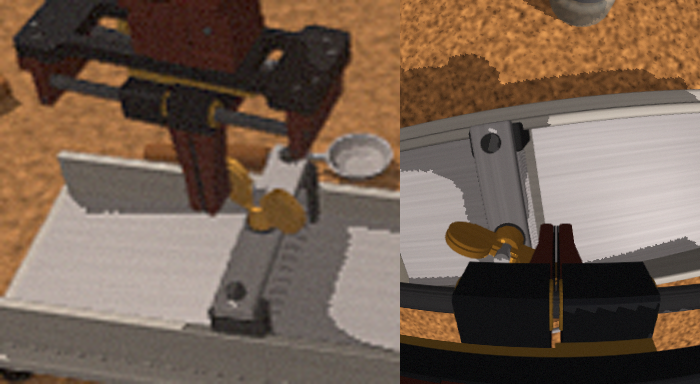

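Scene and wrist views show the closed fingers behind the near wing and the nut turning clockwise, with the push at about 2.5 N. I'll continue the orbit.

move_arm(deltas=[[255, -0.004, 0.001, 0, 0], [255, -0.0085, 0.001, 0, 0], [255, -0.0125, 0.0005, 0, 0], [255, -0.0165, -0.0005, 0, 0], [255, -0.0205, -0.002, 0, 0]])

```text
t: 4.4
ee_pos: [538.4, -147.3, 122.7]
orientation: [3.111, 0.438, -0.0]
ft_force: [1.6, 0.6, -0.4]
width: 0.5
```

move_arm(deltas=[[255, -0.0035, -0.002, 0, 0], [255, -0.007, -0.0045, 0, 0], [255, -0.01, -0.0075, 0, 0], [255, -0.0125, -0.011, 0, 0], [255, -0.0145, -0.015, 0, 0]])

```text
t: 4.82
ee_pos: [520.4, -136.6, 122.7]
orientation: [3.111, 0.438, -0.0]
ft_force: [1.4, -1.2, -0.1]
width: 0.3
```

```bash
cat > chk.py <<'E'
from h import *
import sys
c=np.array([543.5,-117])
tag=sys.argv[1]
im=get_image("scene");o,Rm,t,w=look("w"+tag)
v=t[:2]-c;print(o["t"],t.round(1),"r",np.hypot(*v).round(1),"th",np.degrees(np.arctan2(v[1],v[0])).round(1),np.round(o["ft_force"],1),np.round(o["qpos"],2))
cv2.imwrite(f"pics/s{tag}.png",np.hstack([cv2.resize(im[80:200,120:280],(512,384),interpolation=2)[:, :400],w[:, 100:400]]))
E
python3 chk.py 6
```

```text
4.8667 [ 519.8 -136.   122.6] r 30.4 th -141.3 [ 0.5 -1.5  0.2] [-0.28  0.46  1.9  -0.    0.78  1.01]
```

View pics/s6.png

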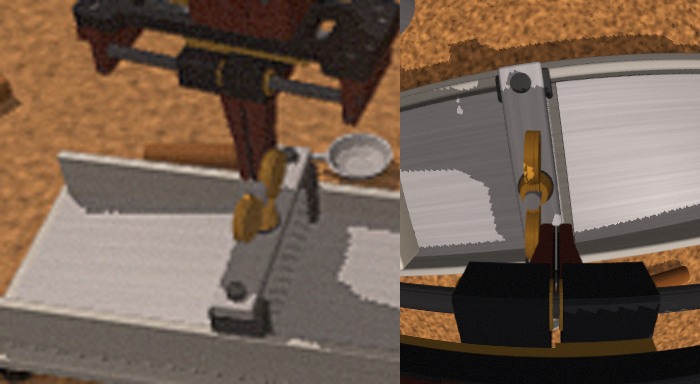

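move_arm(deltas=[[255, -0.0015, -0.004, 0, 0], [255, -0.0025, -0.008, 0, 0], [255, -0.0025, -0.012, 0, 0], [255, -0.0025, -0.0165, 0, 0], [255, -0.0015, -0.0205, 0, 0]])

```text
t: 5.33
ee_pos: [513.1, -117.0, 122.6]
orientation: [-3.111, -0.438, 0.001]
ft_force: [0.2, -2.8, -0.0]
width: 0.3
```

move_arm(deltas=[[255, 0.0015, -0.004, 0, 0], [255, 0.0035, -0.0075, 0, 0], [255, 0.006, -0.011, 0, 0], [255, 0.009, -0.014, 0, 0], [255, 0.012, -0.0165, 0, 0]])

```text
t: 5.75
ee_pos: [520.4, -97.6, 122.5]
orientation: [-3.11, -0.438, 0.002]
ft_force: [-1.1, -1.7, 0.6]
width: 0.5
```

```bash
python3 chk.py 7
```

```text
5.8 [520.9 -97.3 122.6] r 30.0 th 138.9 [-1.6  0.2 -0.4] [-0.21  0.45  1.91  0.    0.78  1.08]
```

View pics/s7.png

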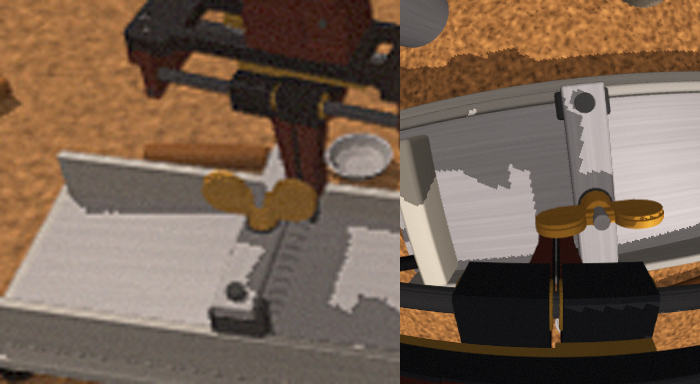

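Both views show the wing being pushed on one face, and the nut about 90° further on. I'll keep going.

move_arm(deltas=[[255, 0.0035, -0.002, 0, 0], [255, 0.0075, -0.0035, 0, 0], [255, 0.0115, -0.0045, 0, 0], [255, 0.0155, -0.005, 0, 0], [255, 0.02, -0.005, 0, 0]])

```text
t: 6.27
ee_pos: [538.2, -87.6, 122.4]
orientation: [-3.11, -0.438, 0.002]
ft_force: [-4.3, -2.3, -0.3]
width: 0.5
```

move_arm(deltas=[[255, 0.004, 0.0005, 0, 0], [255, 0.008, 0.002, 0, 0], [255, 0.012, 0.004, 0, 0], [255, 0.0155, 0.006, 0, 0], [255, 0.0185, 0.009, 0, 0]])

```text
t: 6.68
ee_pos: [559.5, -91.4, 122.7]
orientation: [-3.111, -0.438, -0.001]
ft_force: [-2.1, 0.5, -0.7]
width: 0.3
```

move_arm(deltas=[[255, 0.0025, 0.003, 0, 0], [255, 0.005, 0.007, 0, 0], [255, 0.0065, 0.0105, 0, 0], [255, 0.008, 0.0145, 0, 0], [255, 0.0085, 0.0185, 0, 0]])

```text
t: 7.1
ee_pos: [572.1, -106.7, 122.5]
orientation: [-3.11, -0.437, 0.001]
ft_force: [-1.8, 3.5, -0.9]
width: 0.6
```

```bash
python3 chk.py 8
```

```text
7.15 [ 572.7 -107.4  122.6] r 30.7 th 18.3 [-0.3  0.8 -1.2] [-0.21  0.51  1.8   0.    0.83  1.09]
```

View pics/s8.png

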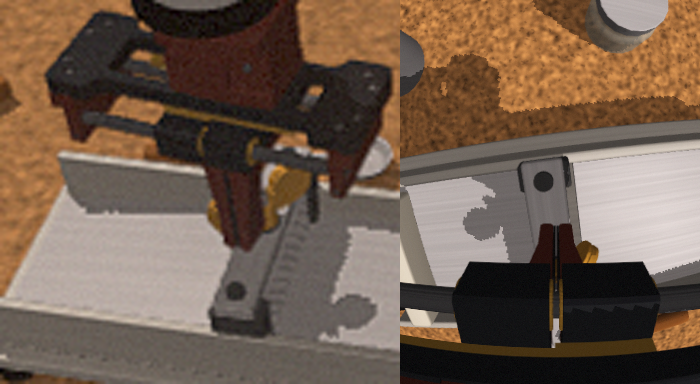

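move_arm(deltas=[[255, 0, 0.004, 0, 0], [255, -0.0005, 0.0085, 0, 0], [255, -0.0015, 0.0125, 0, 0], [255, -0.0035, 0.016, 0, 0], [255, -0.0055, 0.0195, 0, 0]])

```text
t: 7.62
ee_pos: [572.6, -127.8, 122.9]
orientation: [3.11, 0.438, 0.002]
ft_force: [1.3, 1.7, -0.4]
width: 0.6
```

move_arm(deltas=[[255, -0.0025, 0.003, 0, 0], [255, -0.006, 0.006, 0, 0], [255, -0.0095, 0.0085, 0, 0], [255, -0.013, 0.01, 0, 0], [255, -0.017, 0.0115, 0, 0]])

```text
t: 8.03
ee_pos: [559.3, -143.3, 122.9]
orientation: [3.11, 0.438, 0.002]
ft_force: [3.1, 2.1, 0.2]
width: 0.7
```

move_arm(deltas=[[255, -0.004, 0.0005, 0, 0], [255, -0.0085, 0.001, 0, 0], [255, -0.0125, 0.0005, 0, 0], [255, -0.0165, -0.0005, 0, 0], [255, -0.0205, -0.002, 0, 0]])

```text
t: 8.45
ee_pos: [538.2, -146.9, 122.7]
orientation: [3.111, 0.438, -0.0]
ft_force: [1.9, -0.0, 0.5]
width: 0.8
```

```bash
python3 chk.py 9
```

```text
8.5 [ 537.3 -146.7  122.6] r 30.3 th -101.9 [ 0.6 -0.1  1.4] [-0.29  0.48  1.85 -0.    0.8   1.  ]
```

View pics/s9.png

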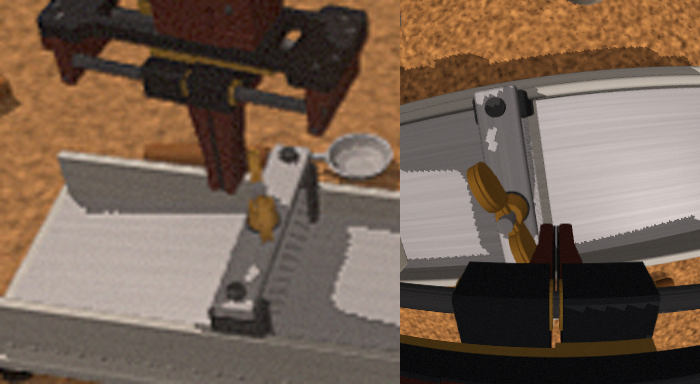

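move_arm(deltas=[[255, -0.002, -0.001, 0, 0], [255, -0.0035, -0.002, 0, 0], [255, -0.0055, -0.0035, 0, 0], [255, -0.007, -0.0045, 0, 0]])

```text
t: 8.88
ee_pos: [530.6, -144.1, 122.7]
orientation: [3.111, 0.438, -0.0]
ft_force: [1.4, -1.4, 0.1]
width: 0.4
```

```bash
python3 chk.py 10
```

```text
8.9333 [ 530.1 -144.   122.6] r 30.2 th -116.3 [-0.2 -0.5  0.3] [-0.29  0.48  1.87 -0.    0.8   1.  ]
```

View pics/s10.png

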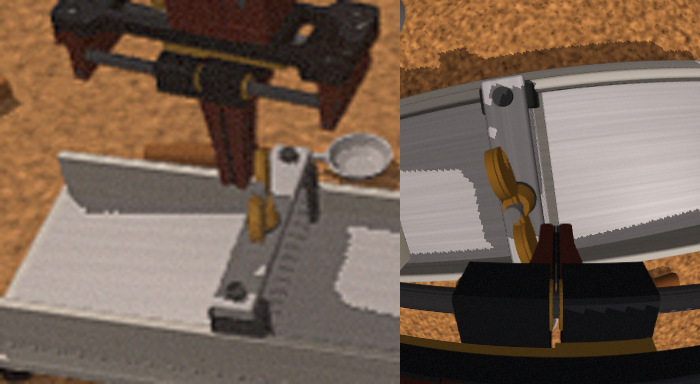

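move_arm(deltas=[[255, -0.001, -0.001, 0, 0], [255, -0.002, -0.002, 0, 0], [255, -0.003, -0.003, 0, 0], [255, -0.003, -0.003, 0, 0]])

```text
t: 9.32
ee_pos: [526.7, -142.0, 122.6]
orientation: [-3.111, -0.438, 0.001]
ft_force: [1.3, 0.2, 0.3]
width: 0.5
```

move_arm(deltas=[[255, -0.001, -0.001, 0, 0], [255, -0.0015, -0.002, 0, 0], [255, -0.0015, -0.002, 0, 0]])

```text
t: 9.57
ee_pos: [524.9, -140.6, 122.7]
orientation: [-3.111, -0.438, 0.0]
ft_force: [0.1, -0.5, 0.3]
width: 0.3
```

```bash
python3 chk.py 11
```

```text
9.6167 [ 524.9 -140.6  122.6] r 30.0 th -128.3 [ 0.1 -0.3  0.4] [-0.28  0.47  1.88  0.    0.79  1.01]
```

View pics/s11.png

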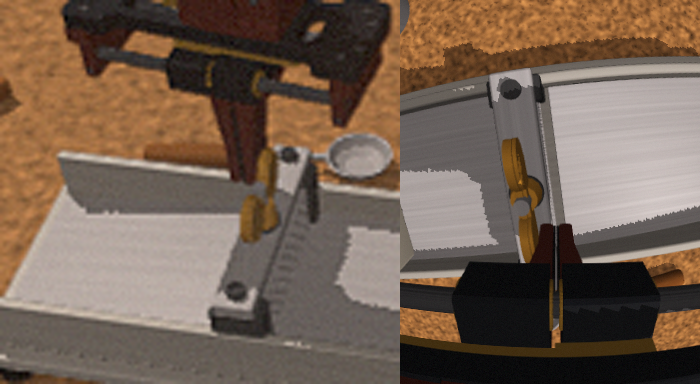

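move_arm(deltas=[[255, -0.0005, -0.001, 0, 0], [255, -0.001, -0.0015, 0, 0], [255, -0.001, -0.0015, 0, 0]])

```text
t: 9.92
ee_pos: [523.9, -139.6, 122.7]
orientation: [3.111, 0.438, 0.001]
ft_force: [1.4, -0.8, -0.7]
width: 0.1
```

move_arm(deltas=[[255, -0.0005, -0.001, 0, 0], [255, -0.001, -0.0015, 0, 0], [255, -0.001, -0.0015, 0, 0]])

```text
t: 10.17
ee_pos: [523.7, -139.3, 122.9]
orientation: [3.109, 0.438, 0.005]
ft_force: [5.3, -5.4, -3.4]
width: 0.4
```

move_arm(deltas=[[255, -0.0005, -0.001, 0, 0], [255, -0.0005, -0.0015, 0, 0], [255, -0.0005, -0.0015, 0, 0]])

```text
t: 10.42
ee_pos: [523.6, -139.1, 123.0]
orientation: [3.106, 0.439, 0.007]
ft_force: [6.4, -11.3, -7.3]
width: 0.3
```

```bash
python3 chk.py 12; python3 -c "
import cv2;w=cv2.imread('pics/w12.png');cv2.imwrite('pics/w12z.png',cv2.resize(w[60:270,180:330],None,fx=2.8,fy=2.8,interpolation=2))"
```

```text
10.4667 [ 523.6 -139.1  123. ] r 29.7 th -132.0 [  6.9 -10.6  -6.9] [-0.28  0.46  1.89 -0.    0.78  1.01]
```

View pics/w12z.png

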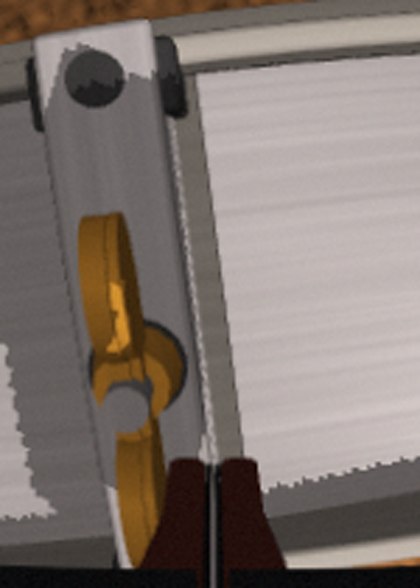

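move_arm(deltas=[[255, 0.001, 0.005, 0, 0], [255, 0.001, 0.012, 0, 0], [255, 0.001, 0.012, -0.03, 0], [255, 0.001, 0.012, -0.07, 0], [255, 0.001, 0.012, -0.11, 0]])

```text
t: 10.93
ee_pos: [524.1, -148.1, 232.7]
orientation: [-3.109, -0.437, 0.007]
ft_force: [0.5, -1.4, 0.0]
width: 0.4
```

move_arm(deltas=[[255, -0.04, 0, -0.02, 0], [255, -0.04, 0, -0.02, 0], [255, -0.04, 0, -0.02, 0]])

```text
t: 11.18
ee_pos: [486.1, -159.7, 253.8]
orientation: [3.111, 0.436, 0.002]
ft_force: [-0.5, 0.1, 1.1]
width: 0.3
```

```bash
python3 - <<'E'
from h import *
im=get_image("scene");s=get_image("side");o,Rm,t,w=look("w13");print(t,o["ft_force"],o["t"])
for n in("scene","side"):
    for k in("cup","jar","spoon"):
        r=place_of(n,k);print(n,k,[(round(d["conf"],2),np.round(d["location"],1).tolist()) for d in r[:1]])
cv2.imwrite("pics/w13z.png",np.hstack([cv2.resize(w[50:250,170:340],None,fx=2.4,fy=2.4,interpolation=2),cv2.resize(im[100:200,150:230],(384,480),interpolation=2)]))
E
```

```text
[ 486.90443113 -159.17747232  251.98342456] [ 0.2515142   0.09982568 -0.46247267] 11.2833
scene cup [(0.72, [653.8, 78.8, 1.8])]
scene jar [(0.97, [740.7, -111.1, 3.1])]
scene spoon [(0.73, [422.0, -220.1, 2.5])]
side cup [(0.88, [651.4, 82.7, 1.3])]
side jar [(0.73, [736.9, -116.3, 0.7])]
side spoon [(0.97, [418.5, -219.9, 3.1])]
```

View pics/w13z.png

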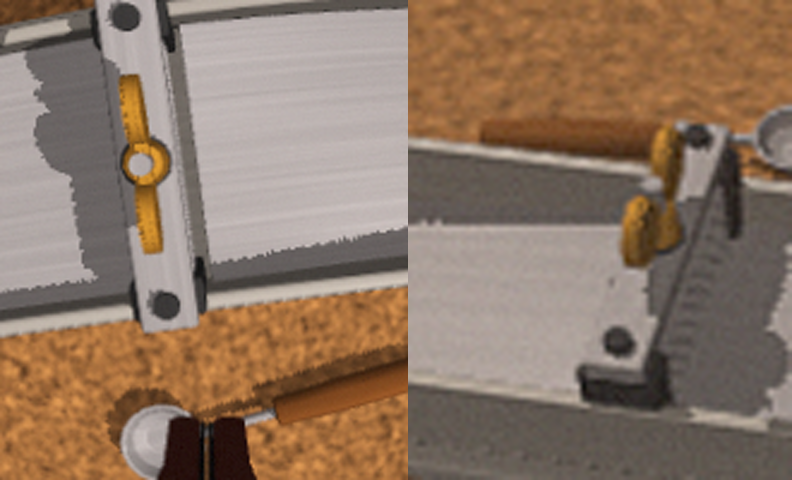

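```bash
python3 -c "
from workcell import *
print(get_obs()['qvel']);print(close_job())"
```

```text
[-3.40853479e-04 -7.33702279e-03  1.46792914e-03  1.17672972e-05
 -1.07733867e-03 -2.66121945e-03]
the job is handed in; nothing more can be done
None
```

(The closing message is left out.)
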